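Close up two kaleidoscopes

ROBOT

A 6-joint arm with a two-finger parallel gripper is mounted at the origin on a cart in front of the work surface, level with it; the furniture and walls round the work are solid. World frame = base frame: x ahead of the robot, y to its left, z up, the work surface at z = 0. Lengths are in m, angles in rad, forces in N, time in s.
With the tool pointing down it reaches from about 0.3 to 0.95 m from the base axis. Payload 3.1 kg.
Tool frame: the origin (TCP) lies midway between the tips of the shut fingers; the grasp point (between the pads) lies 19 mm behind it; z points along the fingers, y is the line along which they close (so a half turn about z gives the same grasp; the last joint's range is limited). The gripper opens to 85 mm and grips with 20 to 120 N. Pads are 22 mm wide; open, the fingers measure 114 mm over their backs; the gripper's body (76 mm by 85 mm) begins 54 mm behind the grasp point. The pads swing forward as they close: fully open they stand 13 mm farther back than shut.
Start: joints at [1.19, 0.308, 1.634, -0, 1.2, -0.07], TCP at [0.191, 0.595, 0.231] pointing down, gripper open.
Joint ranges: [-3.06, 3.06], [-0.79, 1.96], [0.05, 2.63], [-1.19, 4.34], [0.05, 2.64], [-2.94, 2.94]. Speed limits (rad/s): [2.79, 2.79, 3.14, 3.14, 3.14, 3.14].

INTERFACE

Orientations are given as a unit quaternion [w, x, y, z].
In Python, from station import readout, viewer, robot gives the robot as it stands.
- The arm moves only by the tool send_rows, never from a script. Its argument "series" is a list of rows, each an object of numbers: "x", "y", "z": the shift along the tool's x, y, z in a scale on which 1.0 is 75 cm; "rx", "ry", "rz": the turn, a rotation vector about the tool's x, y, z in normalised numbers (1 is pi rad); "hand": the opening, from -1 (shut) to 1 (fully open). In form: [{"x": .., "y": .., "z": .., "rx": .., "ry": .., "rz": .., "hand": ..}, ...]. A call has 1 to 12 rows; each row is the pose to reach, as a shift and turn from the pose commanded when the call began, along the tool's axes at that moment; what a row does not reach only later rows make up. A row lasts 1/8 s, in which the tool goes at most 62.5 mm and 10.7 degrees, less where a joint would pass 70% of its speed; a pose out of reach is approached as far as the arm can. No shift or turn number may pass 1 either way. A call with a gripper value outside its range is refused whole. The fingers move at their own pace and stop on an object; "force" is the grip in N (left out, the last holds). Time passes only in rows, so rows that repeat a pose let the fingers close. It gives the time, the measured TCP pose, the force, the opening and the grip force at its end, in the units of the state.
- readout.get_state(): the state, without advancing time (a new reading comes with each control period).
- viewer.capture(name): name is "side" or "top"; returns (picture, depth): 400x640x3 uint8, red, green, blue; 400x640 float32, m along the optical axis (not along the pixel's ray), 0 where there is no reading.
- viewer.camera_info(name): a dict with "fx", "fy", "cx", "cy" (pixels), "D" ([k1, k2, p1, p2, k3] as OpenCV has them; the pictures are not rectified), "origin" and "rotation" of the camera in the world. Camera axes: x right, y up, looking along -z (the intrinsics and any distortion apply to the point x, -y, -z); pixel columns grow to the right and rows downward; lengths in m; the calibration is good to about 2 mm. A picture is of the moment at which its call begins. camera_info takes no time and is no camera call.
- robot.finish_job(): hands the job in; it is judged then, once.
The state is a dict: "time_s": time; "q": joint angles; "qvel": joint speeds; "effort": joint torques, N m; "position": TCP position; "orientation": TCP orientation; "contact_force": force on the tool from outside, world axes, zero at the start; "wrist_torque": the same for the moment, N m; "grip_width": opening from 0.0 (shut) to 1.0 (fully open); "finger_force": force on a finger pad.
Only numpy, scipy, OpenCV 4.12 (cv2) and the standard library are available. Lean on these libraries where they do the work, as an engineer would, in place of code of your own. Each camera call takes 0.05 s, during which the arm holds its last target. There are 200 camera calls.

TASK

Finish the two kaleidoscopes that stand open in their wooden blocks: put into each tube the bead cell that fits it, lying flat on the mirrors, and then slip the wooden cap of that size over the end of the tube until it sits level on the cell. Set the parts in place rather than dropping them, and leave the roll of tape, the ball of thread and the cone of thread where they are.

Things in the scene. Friction and masses are not known exactly. Their poses are not given: they have to be found in the camera images.
- scope_large: Kaleidoscope tube, open end up in a wood block on a 2 mm cutting mat; block 90x90x22 mm; fixed. Cardboard tube, outside diameter 59, bore 52 mm, rim 90 mm above the mat. Three mirror strips in it form a triangle, tops 14 mm below the rim (76 above the mat); the bead cell rests on them. Origin: centre of the block's underside, on the tube's axis, on the mat (z=0.002); z up; yaw is irrelevant.
- scope_small: Kaleidoscope tube, open end up in a wood block on a 2 mm cutting mat; block 66x66x22 mm; fixed. Cardboard tube, outside diameter 37, bore 30 mm, rim 90 mm above the mat. Three mirror strips in it form a triangle, tops 14 mm below the rim (76 above the mat); the bead cell rests on them. Origin: centre of the block's underside, on the tube's axis, on the mat (z=0.002); z up; yaw is irrelevant.
- cell_large: Loose large bead cell: sealed clear round box with mixed beads, white rim and foot, diameter 48 mm, 22 high, foot bevelled 2 mm, about 40 g. Fits the large tube's bore with 2 mm play all round; seated on the mirrors its top 8 mm stand above the tube's rim. Starts flat on the mat, right way up. Origin: centre of its underside; z up; round, yaw is irrelevant.
- cell_small: Loose small bead cell: sealed clear round box with mixed beads, white rim and foot, diameter 26 mm, 22 high, foot bevelled 2 mm, about 15 g. Fits the small tube's bore with 2 mm play all round; seated on the mirrors its top 8 mm stand above the tube's rim. Starts flat on the mat, right way up. Origin: centre of its underside; z up; round, yaw is irrelevant.
- cap_large: Loose large wooden cap: round, brass-edged white window in its flat top, open below, outside diameter 68 mm, 25 high, about 45 g; cavity 64 mm wide, 22 deep: slips over the large tube's outside with 2.5 mm play all round and rests on the bead cell, lower edge then 14 mm below the tube's rim. Starts window up on the mat. Origin: centre of its lower edge; z up; round, yaw is irrelevant.
- cap_small: Loose small wooden cap: round, brass-edged white window in its flat top, open below, outside diameter 46 mm, 25 high, about 20 g; cavity 42 mm wide, 22 deep: slips over the small tube's outside with 2.5 mm play all round and rests on the bead cell, lower edge then 14 mm below the tube's rim. Starts window up on the mat. Origin: centre of its lower edge; z up; round, yaw is irrelevant.
- paper_tape: Bystander, loose: a roll of yellow patterned paper tape lying flat, 41 mm wide, 15 mm high. Origin: centre of its underside. Leave it where it is.
- thread_ball: Bystander, loose: a ball of white crochet thread, 85 mm wide, 79 mm high. Origin: centre of its underside. Leave it where it is.
- thread_cone: Bystander, loose: an upright cone of gold thread, 62 mm wide at the foot, 150 mm high. Origin: centre of its underside. Leave it where it is.
There are look-alikes about, which are no part of the job. Leave any turquoise look-alike of the cap_small alone.

How it is judged:
By the outcome, as a careful person would: the job done as asked, in the order asked, and still so for the second after the job is handed in, with the robot touching nothing.
It also fails if it takes over 112 s, if anything falls off the work surface, if the arm or the gripper's body presses on something with over 40 N, if the wrist force passes 120 N, or if a joint passes its speed limit or range.

## Working session

There is one attempt and no reset: what is moved stays moved. The work goes in short steps, Python scripts to look and compute and a tool call to move; the robot and the scene stay as the last step left them, time stands still between calls to the robot, and variables do not carry over. Pictures are saved under pics/ and viewed, at most 14 in all, crops included, and the job is handed in when it is done.

Besides the shell and the picture viewer there is one more tool, called after "Emit:" as name(argument=value, ...), one argument or row to a line, values as JSON. send_rows: Moves the arm, as the interface text tells. Its arguments: {"type":"object","properties":{"series":{"type":"array","items":{"type":"object","properties":{"x":{"type":"number"},"y":{"type":"number"},"z":{"type":"number"},"rx":{"type":"number"},"ry":{"type":"number"},"rz":{"type":"number"},"hand":{"type":"number"}}}},"force":{"type":"number"}},"required":["series"]}

```bash
ls; mkdir -p pics
cat > h.py <<'E'
import numpy as np, cv2
from station import readout, viewer, robot
def snap(n,f):
    im,d=viewer.capture(n); cv2.imwrite(f'pics/{f}.png',im[:,:,::-1]); np.save(f'pics/{f}.npy',d); return im,d
def ray(n,u,v):
    c=viewer.camera_info(n); K=np.array([[c['fx'],0,c['cx']],[0,c['fy'],c['cy']],[0,0,1.]])
    p=cv2.undistortPoints(np.array([[[u,v]]],float),K,np.array(c['D'],float))[0,0]
    return np.array(c['origin'],float),np.array(c['rotation'],float).reshape(3,3)@np.array([p[0],-p[1],-1])
def atz(n,u,v,z):
    o,r=ray(n,u,v); return (o+r*(z-o[2])/r[2]).round(4)
def atd(n,u,v,d):
    o,r=ray(n,u,v); return (o+r*d).round(4)
E
python3 - <<'E'
from h import *
for n in('top','side'):
    snap(n,n+'0'); c=viewer.camera_info(n); print(n,c)
s=readout.get_state(); print(s)
E
```

```text
pics
top {'fx': 394.7639121764381, 'fy': 394.7639121764381, 'cx': 317.75839187784436, 'cy': 192.13487958564903, 'D': array([-0.01952802,  0.        ,  0.        ,  0.        ,  0.        ]), 'origin': array([ 0.45279747, -0.10071161,  0.90331841]), 'rotation': array([-0.70389441, -0.05456788,  0.05978905,  0.70567718])}
side {'fx': 499.98441094146654, 'fy': 499.98441094146654, 'cx': 317.0952181094481, 'cy': 204.6695156682756, 'D': array([-0.05247974,  0.        ,  0.        ,  0.        ,  0.        ]), 'origin': array([0.63764784, 0.86650741, 0.64261901]), 'rotation': array([0.02476468, 0.00949312, 0.49285977, 0.86970445])}
{'time_s': 0.1, 'q': array([ 1.19030383e+00,  3.08941915e-01,  1.63510320e+00, -3.51828432e-05,
        1.19971208e+00, -6.96695726e-02]), 'qvel': array([-6.90671234e-04, -1.95800815e-03, -2.68012837e-03, -9.72536382e-05,
        1.28010664e-03, -3.67571477e-04]), 'effort': array([ 1.79235922e-04, -4.16407228e+01, -2.77643234e+01, -2.16642661e-05,
        4.04211212e-03,  1.43250838e-05]), 'position': array([0.19088068, 0.59432431, 0.23012606]), 'orientation': array([-2.25573891e-04,  1.54780204e-01,  9.87948337e-01, -1.05863203e-03]), 'contact_force': array([-0.24134246,  0.43006517,  0.21078458]), 'wrist_torque': array([ 0.02797463,  0.01975841, -0.02167222]), 'finger_force': 0.0, 'grip_width': 1.000294936598681}
```

```bash
sed -i "s/np.array(c\['rotation'\],float).reshape(3,3)@/Rotation.from_quat(np.roll(c['rotation'],-1)).as_matrix()@/; 1a from scipy.spatial.transform import Rotation" h.py
```

```text
(no output)
```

View pics/top0.png

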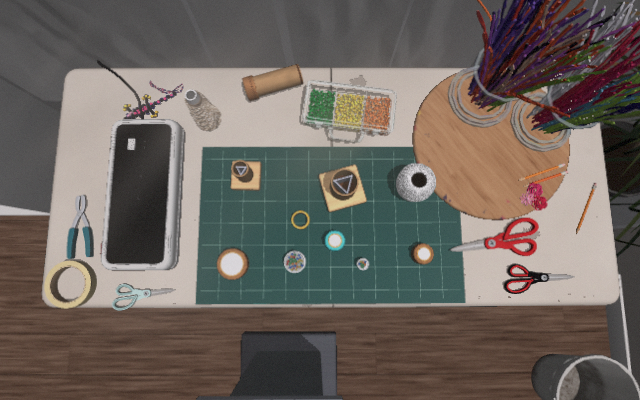

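View pics/side0.png

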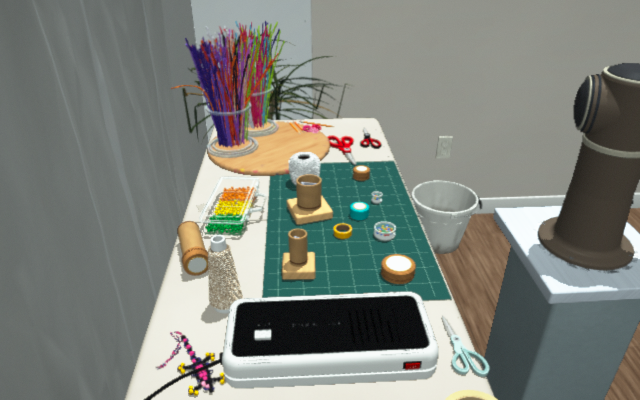

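Top view: large cap (232,263), large cell (294,262), small cell (363,264), wooden cap (423,254), turquoise cap (334,240), small tube (243,173), large tube (343,186), tape (300,219), ball (416,182), cone (203,110). Candidates for cap_small: (423,254) is brown wood with a brass edge, so it fits; (334,240) is turquoise, so it is the look-alike. I'll confirm this in a crop.

Run:
```python
from h import *
im=cv2.imread('pics/top0.png')
a=cv2.resize(im[205:285,210:450],None,fx=3.3,fy=3.3,interpolation=cv2.INTER_CUBIC); 
b=cv2.resize(im[145:222,210:450],None,fx=3.3,fy=3.3,interpolation=cv2.INTER_CUBIC)
cv2.imwrite('pics/c1.png',np.vstack([b,a])); print(a.shape,b.shape)
```

```text
(264, 792, 3) (254, 792, 3)
```

View pics/c1.png

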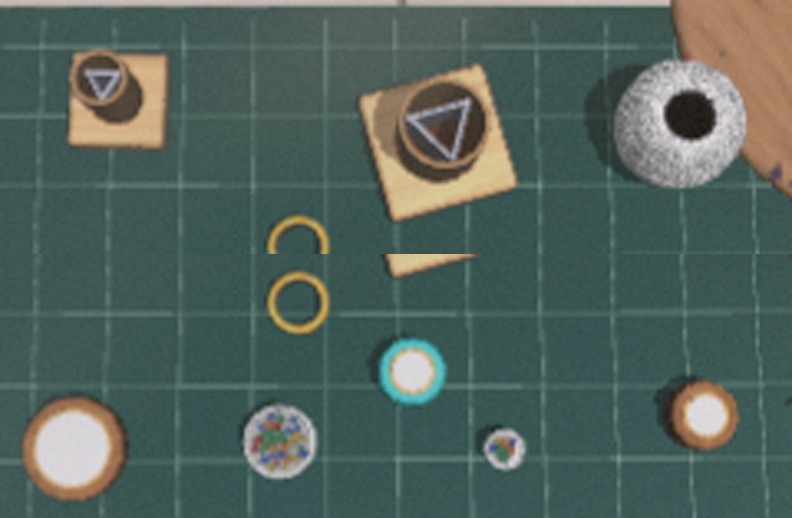

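Crop: the wooden cap with brass-edged window is at (706,415) and the turquoise one at (412,372), so the wooden one is cap_small. Now I'll measure with both cameras.

```bash
cat >> h.py <<'E'
def cloud(n,d):
    c=viewer.camera_info(n); K=np.array([[c['fx'],0,c['cx']],[0,c['fy'],c['cy']],[0,0,1.]])
    h,w=d.shape; uv=np.stack(np.meshgrid(np.arange(w),np.arange(h)),-1).reshape(-1,1,2).astype(float)
    p=cv2.undistortPoints(uv,K,np.array(c['D'],float))[:,0]
    R=Rotation.from_quat(np.roll(c['rotation'],-1)).as_matrix()
    P=np.c_[p[:,0],-p[:,1],-np.ones(len(p))]*d.reshape(-1,1)
    return (P@R.T+c['origin']).reshape(h,w,3)
E
cat > m.py <<'E'
from h import *
# name,u,v,ztop,R
obs=[('capL',231.5,263.8,.027,.034),('cellL',294.8,261.4,.024,.024),('cellS',362.5,263.8,.024,.013),('capS',423.7,253.6,.027,.023),('turq',334.5,240.5,.027,.023),
('scS',240.3,168,.092,.0185),('scL',344.2,182.3,.092,.0295),('ball',416,182,.079,.0425),('tape',300,219,.017,.0205),('cone',198,98,.15,.02)]
C={n:cloud(n,np.load(f'pics/{n}0.npy')) for n in('top','side')}
for nm,u,v,z,R in obs:
    g=atz('top',u,v,z); print(nm,'pix',g[:2],end=' ')
    for n in C:
        P=C[n].reshape(-1,3); m=(np.hypot(*(P[:,:2]-g[:2]).T)<R+.012)&(abs(P[:,2]-z)<.006)&(P[:,2]>.006); q=P[m]
        if len(q)<8: print(n,len(q));continue
        c,r=cv2.minEnclosingCircle(q[:,:2].astype(np.float32)); print(n,np.round(c,4),round(r,4),len(q),'z',np.median(q[:,2]).round(4),'med',(q[:,:2].min(0)/2+q[:,:2].max(0)/2).round(4),end=' ')
    print()
E
python3 m.py
```

```text
capL pix [0.4377 0.0815] top [0.4377 0.082 ] 0.0339 740 z 0.028 med [0.4384 0.0822] side [0.4408 0.0814] 0.0353 629 z 0.0287 med [0.4402 0.0819] 
cellL pix [ 0.4425 -0.0566] top [ 0.4415 -0.055 ] 0.0238 371 z 0.0233 med [ 0.4423 -0.0548] side [ 0.4428 -0.0566] 0.0272 239 z 0.0244 med [ 0.4437 -0.0569] 
cellS pix [ 0.4368 -0.2052] top [ 0.4361 -0.205 ] 0.0129 108 z 0.0236 med [ 0.4353 -0.2052] side [ 0.4369 -0.2074] 0.0162 70 z 0.0245 med [ 0.4365 -0.2072] 
capS pix [ 0.4583 -0.3403] top [ 0.4582 -0.3391] 0.0229 330 z 0.0276 med [ 0.4587 -0.339 ] side [ 0.4574 -0.3381] 0.0247 133 z 0.0287 med [ 0.4587 -0.3375] 
turq pix [ 0.4877 -0.144 ] top [ 0.4879 -0.1434] 0.0228 331 z 0.0275 med [ 0.4879 -0.1431] side [ 0.4878 -0.1432] 0.024 189 z 0.0286 med [ 0.4887 -0.1432] 
scS pix [0.637  0.0557] top [0.6371 0.058 ] 0.0189 102 z 0.0916 med [0.6367 0.0579] side [0.6372 0.0568] 0.0194 153 z 0.0906 med [0.637 0.057] 
scL pix [ 0.606  -0.1623] top [ 0.6068 -0.1625] 0.0295 160 z 0.0918 med [ 0.6063 -0.1629] side [ 0.6065 -0.1628] 0.0322 182 z 0.0912 med [ 0.6069 -0.1628] 
ball pix [ 0.6089 -0.3165] top [ 0.6135 -0.322 ] 0.0366 595 z 0.0767 med [ 0.6135 -0.3214] side [ 0.6132 -0.3195] 0.0359 233 z 0.0776 med [ 0.614  -0.3182] 
tape pix [ 0.5364 -0.0674] top [ 0.5348 -0.0671] 0.0208 122 z 0.0175 med [ 0.5354 -0.0662] side [ 0.5351 -0.068 ] 0.0223 147 z 0.0173 med [ 0.5361 -0.068 ] 
cone pix [0.7684 0.1341] top [0.7746 0.1488] 0.0128 87 z 0.149 med [0.7745 0.1489] side [0.776 0.15 ] 0.0136 130 z 0.1489 med [0.7756 0.15  ]
```

Units first: shifts go in shares of 75 cm and turns go in shares of pi rad. So -0.542 m / 0.75 = -0.7227, 0.08 m / 0.75 = 0.1067, -0.311 rad / 3.1416 = -0.099.

Emit:
send_rows(
  series=[
    {"x": -0.0493, "y": -0.06, "z": 0.0093, "rz": -0.0318, "hand": 1},
    {"x": -0.0973, "y": -0.12, "z": 0.0187, "rz": -0.0637, "hand": 1},
    {"x": -0.1467, "y": -0.18, "z": 0.0267, "rz": -0.099, "hand": 1},
    {"x": -0.1947, "y": -0.24, "z": 0.036, "rz": -0.099, "hand": 1},
    {"x": -0.244, "y": -0.3013, "z": 0.044, "rz": -0.099, "hand": 1},
    {"x": -0.292, "y": -0.3613, "z": 0.0533, "rz": -0.099, "hand": 1},
    {"x": -0.3413, "y": -0.4213, "z": 0.0627, "rz": -0.099, "hand": 1},
    {"x": -0.3893, "y": -0.4813, "z": 0.0707, "rz": -0.099, "hand": 1},
    {"x": -0.4387, "y": -0.5413, "z": 0.08, "rz": -0.099, "hand": 1},
    {"x": -0.4867, "y": -0.6013, "z": 0.0893, "rz": -0.099, "hand": 1},
    {"x": -0.536, "y": -0.6627, "z": 0.0973, "rz": -0.099, "hand": 1},
    {"x": -0.584, "y": -0.7227, "z": 0.1067, "rz": -0.099, "hand": 1},
  ],
  force=20,
)

```text
$.series[0]: bad value
```

Emit:
send_rows(
  series=[
    {},
  ],
)

```text
$.series[0]: bad value
```

To row units: -0.542 m / 0.75 = -0.7227, -0.497 m / 0.75 = -0.6627, -0.311 rad / 3.1416 = -0.099.

Emit:
send_rows(
  series=[
    {"x": -0.0493, "y": -0.06, "z": 0.0093, "rx": 0, "ry": 0, "rz": -0.0318, "hand": 1},
    {"x": -0.0973, "y": -0.12, "z": 0.0187, "rx": 0, "ry": 0, "rz": -0.0637, "hand": 1},
    {"x": -0.1467, "y": -0.18, "z": 0.0267, "rx": 0, "ry": 0, "rz": -0.099, "hand": 1},
    {"x": -0.1947, "y": -0.24, "z": 0.036, "rx": 0, "ry": 0, "rz": -0.099, "hand": 1},
    {"x": -0.244, "y": -0.3013, "z": 0.044, "rx": 0, "ry": 0, "rz": -0.099, "hand": 1},
    {"x": -0.292, "y": -0.3613, "z": 0.0533, "rx": 0, "ry": 0, "rz": -0.099, "hand": 1},
    {"x": -0.3413, "y": -0.4213, "z": 0.0627, "rx": 0, "ry": 0, "rz": -0.099, "hand": 1},
    {"x": -0.3893, "y": -0.4813, "z": 0.0707, "rx": 0, "ry": 0, "rz": -0.099, "hand": 1},
    {"x": -0.4387, "y": -0.5413, "z": 0.08, "rx": 0, "ry": 0, "rz": -0.099, "hand": 1},
    {"x": -0.4867, "y": -0.6013, "z": 0.0893, "rx": 0, "ry": 0, "rz": -0.099, "hand": 1},
    {"x": -0.536, "y": -0.6627, "z": 0.0973, "rx": 0, "ry": 0, "rz": -0.099, "hand": 1},
    {"x": -0.584, "y": -0.7227, "z": 0.1067, "rx": 0, "ry": 0, "rz": -0.099, "hand": 1},
  ],
  force=20,
)

```text
time_s: 1.6
position: [0.4428, -0.0569, 0.1511]
orientation: [0.0, 0.0, 1.0, 0.0]
contact_force: [1.3, -0.3, 0.1]
grip_width: 1.0
finger_force: 0.0
```

Emit:
send_rows(
  series=[
    {"x": 0, "y": 0, "z": 0, "rx": 0, "ry": 0, "rz": 0, "hand": 1},
    {"x": 0, "y": 0, "z": 0, "rx": 0, "ry": 0, "rz": 0, "hand": 1},
  ],
)

```text
time_s: 1.85
position: [0.4416, -0.0547, 0.1507]
orientation: [-0.001, 0.0, 1.0, 0.0]
contact_force: [-0.5, -0.0, -0.4]
grip_width: 0.998
finger_force: 0.0
```

To row units: 0.1355 m / 0.75 = 0.1807, 0.1 m / 0.75 = 0.1333.

Emit:
send_rows(
  series=[
    {"x": 0, "y": 0, "z": 0.0667, "rx": 0, "ry": 0, "rz": 0, "hand": 1},
    {"x": 0, "y": 0, "z": 0.1333, "rx": 0, "ry": 0, "rz": 0, "hand": 1},
    {"x": 0, "y": 0, "z": 0.1807, "rx": 0, "ry": 0, "rz": 0, "hand": 1},
    {"x": 0, "y": 0, "z": 0.1807, "rx": 0, "ry": 0, "rz": 0, "hand": 1},
    {"x": 0, "y": 0, "z": 0.1807, "rx": 0, "ry": 0, "rz": 0, "hand": -1},
    {"x": 0, "y": 0, "z": 0.1807, "rx": 0, "ry": 0, "rz": 0, "hand": -1},
    {"x": 0, "y": 0, "z": 0.1807, "rx": 0, "ry": 0, "rz": 0, "hand": -1},
    {"x": 0, "y": 0, "z": 0.1807, "rx": 0, "ry": 0, "rz": 0, "hand": -1},
    {"x": 0, "y": 0, "z": 0.1807, "rx": 0, "ry": 0, "rz": 0, "hand": -1},
    {"x": 0, "y": 0, "z": 0.1807, "rx": 0, "ry": 0, "rz": 0, "hand": -1},
  ],
  force=20,
)

```text
time_s: 3.1
position: [0.4443, -0.055, 0.0179]
orientation: [0.002, 0.0, 1.0, -0.0]
contact_force: [-0.3, 1.5, 5.0]
grip_width: 0.544
finger_force: 19.9
```

Run:
```python
from h import *
for i in range(3):
    s=readout.get_state(); print(s['position'].round(4),s['contact_force'].round(2),s['q'].round(3),s['time_s'])
```

```text
[ 0.4443 -0.055   0.0179] [-0.33  1.48  5.03] [-2.210e-01  3.150e-01  2.164e+00  1.000e-03  6.590e-01 -1.792e+00] 3.1
[ 0.4443 -0.055   0.0179] [-0.33  1.48  5.03] [-2.210e-01  3.150e-01  2.164e+00  1.000e-03  6.590e-01 -1.792e+00] 3.1
[ 0.4443 -0.055   0.0179] [-0.33  1.48  5.03] [-2.210e-01  3.150e-01  2.164e+00  1.000e-03  6.590e-01 -1.792e+00] 3.1
```

Emit:
send_rows(
  series=[
    {"x": 0, "y": 0, "z": 0, "rx": 0, "ry": 0, "rz": 0, "hand": 0.6},
    {"x": 0, "y": 0, "z": 0, "rx": 0, "ry": 0, "rz": 0, "hand": 1},
    {"x": 0, "y": 0, "z": 0, "rx": 0, "ry": 0, "rz": 0, "hand": 1},
    {"x": 0, "y": 0, "z": 0, "rx": 0, "ry": 0, "rz": 0, "hand": 1},
  ],
)

```text
time_s: 3.6
position: [0.4423, -0.055, 0.0157]
orientation: [-0.0, -0.0, 1.0, 0.0]
contact_force: [-0.6, -0.7, 1.5]
grip_width: 1.002
finger_force: 0.0
```

To row units: 1.5708 rad / 3.1416 = 0.5.

Emit:
send_rows(
  series=[
    {"x": 0, "y": 0, "z": 0, "rx": 0, "ry": 0, "rz": 0.0557, "hand": 1},
    {"x": 0, "y": 0, "z": 0, "rx": 0, "ry": 0, "rz": 0.1111, "hand": 1},
    {"x": 0, "y": 0, "z": 0, "rx": 0, "ry": 0, "rz": 0.1668, "hand": 1},
    {"x": 0, "y": 0, "z": 0, "rx": 0, "ry": 0, "rz": 0.2222, "hand": 1},
    {"x": 0, "y": 0, "z": 0, "rx": 0, "ry": 0, "rz": 0.2779, "hand": 1},
    {"x": 0, "y": 0, "z": 0, "rx": 0, "ry": 0, "rz": 0.3333, "hand": 1},
    {"x": 0, "y": 0, "z": 0, "rx": 0, "ry": 0, "rz": 0.389, "hand": 1},
    {"x": 0, "y": 0, "z": 0, "rx": 0, "ry": 0, "rz": 0.4444, "hand": 1},
    {"x": 0, "y": 0, "z": 0, "rx": 0, "ry": 0, "rz": 0.5, "hand": 1},
    {"x": 0, "y": 0, "z": 0, "rx": 0, "ry": 0, "rz": 0.5, "hand": 1},
  ],
)

```text
time_s: 4.85
position: [0.4423, -0.0549, 0.0156]
orientation: [-0.0, 0.706, 0.708, -0.0]
contact_force: [-0.2, 0.4, 0.2]
grip_width: 0.998
finger_force: 0.0
```

Emit:
send_rows(
  series=[
    {"x": 0, "y": 0, "z": 0, "rx": 0, "ry": 0, "rz": 0, "hand": -1},
    {"x": 0, "y": 0, "z": 0, "rx": 0, "ry": 0, "rz": 0, "hand": -1},
    {"x": 0, "y": 0, "z": 0, "rx": 0, "ry": 0, "rz": 0, "hand": -1},
    {"x": 0, "y": 0, "z": 0, "rx": 0, "ry": 0, "rz": 0, "hand": -1},
    {"x": 0, "y": 0, "z": 0, "rx": 0, "ry": 0, "rz": 0, "hand": -1},
    {"x": 0, "y": 0, "z": 0, "rx": 0, "ry": 0, "rz": 0, "hand": -1},
  ],
)

```text
time_s: 5.6
position: [0.4425, -0.0549, 0.016]
orientation: [-0.0, 0.707, 0.707, -0.0]
contact_force: [-1.1, 0.4, 4.8]
grip_width: 0.55
finger_force: 20.5
```

To row units: -0.135 m / 0.75 = -0.18, -0.1 m / 0.75 = -0.1333.

Emit:
send_rows(
  series=[
    {"x": 0, "y": 0, "z": -0.0667, "rx": 0, "ry": 0, "rz": 0, "hand": -1},
    {"x": 0, "y": 0, "z": -0.1333, "rx": 0, "ry": 0, "rz": 0, "hand": -1},
    {"x": 0, "y": 0, "z": -0.18, "rx": 0, "ry": 0, "rz": 0, "hand": -1},
    {"x": 0, "y": 0, "z": -0.18, "rx": 0, "ry": 0, "rz": 0, "hand": -1},
  ],
)

```text
time_s: 6.1
position: [0.4452, -0.0555, 0.1536]
orientation: [0.003, 0.707, 0.707, 0.002]
contact_force: [0.2, 0.0, -1.1]
grip_width: 0.553
finger_force: 21.3
```

Run:
```python
from h import *
s=readout.get_state(); print(s['position'].round(4),s['contact_force'].round(2),s['q'].round(3),s['grip_width'])
im,d=snap('side','s1'); it,dt=snap('top','t1')
a=cv2.resize(im[120:290,260:480],(660,510),interpolation=cv2.INTER_CUBIC); cv2.imwrite('pics/s1c.png',a)
P=cloud('side',d).reshape(-1,3)
for z in np.arange(.12,.17,.004):
    m=(abs(P[:,2]-z)<.002)&(np.hypot(P[:,0]-.4423,P[:,1]+.055)<.07); q=P[m]
    if len(q): print(z.round(3),len(q),q.min(0).round(4),q.max(0).round(4))
```

```text
[ 0.4452 -0.0555  0.1536] [ 0.23  0.01 -1.12] [-0.221  0.058  2.106  0.     0.97  -0.221] 0.5529136032601197
0.14 2 [ 0.4565 -0.0468  0.1401] [ 0.4615 -0.0395  0.1415]
0.144 24 [ 0.4261 -0.0633  0.1432] [ 0.4677 -0.031   0.146 ]
0.148 42 [ 0.4264 -0.0515  0.146 ] [ 0.468  -0.0317  0.1499]
0.152 30 [ 0.4271 -0.0525  0.1502] [ 0.4677 -0.0319  0.154 ]
0.156 36 [ 0.4271 -0.0544  0.1541] [ 0.4675 -0.0308  0.1579]
0.16 112 [ 0.4163 -0.0804  0.1581] [ 0.475  -0.0315  0.162 ]
0.164 131 [ 0.4119 -0.0797  0.162 ] [ 0.4792 -0.0307  0.1658]
0.168 24 [ 0.412  -0.0595  0.1662] [ 0.4796 -0.0423  0.17  ]
```

View pics/s1c.png

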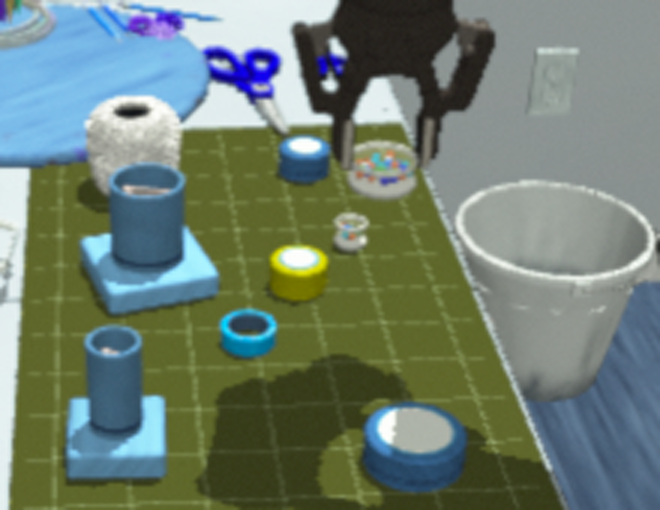

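The cell is held level, with the fingertips about 5 mm below its top (crop around (380,170)). Next I'll move over the large tube.

To row units: 0.164 m / 0.75 = 0.2187, 0.123 m / 0.75 = 0.164.

Emit:
send_rows(
  series=[
    {"x": -0.036, "y": 0.0547, "z": 0, "rx": 0, "ry": 0, "rz": 0, "hand": -1},
    {"x": -0.072, "y": 0.1093, "z": 0, "rx": 0, "ry": 0, "rz": 0, "hand": -1},
    {"x": -0.108, "y": 0.164, "z": 0, "rx": 0, "ry": 0, "rz": 0, "hand": -1},
    {"x": -0.144, "y": 0.2187, "z": 0, "rx": 0, "ry": 0, "rz": 0, "hand": -1},
    {"x": -0.144, "y": 0.2187, "z": 0.0333, "rx": 0, "ry": 0, "rz": 0, "hand": -1},
    {"x": -0.144, "y": 0.2187, "z": 0.0333, "rx": 0, "ry": 0, "rz": 0, "hand": -1},
    {"x": -0.144, "y": 0.2187, "z": 0.0333, "rx": 0, "ry": 0, "rz": 0, "hand": -1},
    {"x": -0.144, "y": 0.2187, "z": 0.0333, "rx": 0, "ry": 0, "rz": 0, "hand": -1},
  ],
)

```text
time_s: 7.2
position: [0.6064, -0.1626, 0.1262]
orientation: [0.0, 0.707, 0.707, 0.0]
contact_force: [-0.7, 0.4, 0.2]
grip_width: 0.548
finger_force: 21.3
```

Run:
```python
from h import *
s=readout.get_state(); print(s['position'].round(4),s['contact_force'].round(2),s['q'].round(3),s['grip_width'])
im,d=snap('side','s2')
a=cv2.resize(im[120:240,250:390,::-1],(700,600),interpolation=cv2.INTER_CUBIC); cv2.imwrite('pics/s2c.png',a)
P=cloud('side',d).reshape(-1,3)
for z in np.arange(.068,.15,.004):
    m=(abs(P[:,2]-z)<.002)&(np.hypot(P[:,0]-.6065,P[:,1]+.163)<.04); q=P[m]
    if len(q): print(z.round(3),len(q),q.min(0).round(4),q.max(0).round(4),(q.min(0)/2+q.max(0)/2)[0].round(4))
```

```text
[ 0.6064 -0.1626  0.1262] [-0.68  0.37  0.23] [-0.331  0.425  1.703 -0.     1.012 -0.332] 0.5476133598652952
0.068 39 [ 0.5793 -0.1581  0.0661] [ 0.6357 -0.1329  0.0699] 0.6075
0.072 40 [ 0.5792 -0.1929  0.0704] [ 0.6355 -0.133   0.0739] 0.6073
0.076 66 [ 0.5793 -0.1935  0.0743] [ 0.6354 -0.1333  0.078 ] 0.6074
0.08 91 [ 0.5793 -0.1939  0.0782] [ 0.6353 -0.132   0.0819] 0.6073
0.084 66 [ 0.5792 -0.193   0.0821] [ 0.6352 -0.1332  0.086 ] 0.6072
0.088 77 [ 0.5791 -0.1906  0.086 ] [ 0.6351 -0.1297  0.09  ] 0.6071
0.092 67 [ 0.579  -0.188   0.0903] [ 0.6351 -0.1333  0.094 ] 0.607
0.096 18 [ 0.5788 -0.182   0.094 ] [ 0.6347 -0.133   0.0959] 0.6068
0.112 3 [ 0.6073 -0.149   0.1136] [ 0.6208 -0.1431  0.1138] 0.614
0.116 22 [ 0.5863 -0.1632  0.1145] [ 0.6295 -0.1396  0.118 ] 0.6079
0.12 27 [ 0.5837 -0.1617  0.1185] [ 0.6295 -0.1371  0.1219] 0.6066
0.124 36 [ 0.5838 -0.1629  0.122 ] [ 0.6294 -0.1387  0.1259] 0.6066
0.128 29 [ 0.5834 -0.1606  0.1263] [ 0.6293 -0.1389  0.1298] 0.6063
0.132 62 [ 0.5769 -0.1874  0.13  ] [ 0.6339 -0.138   0.134 ] 0.6054
0.136 151 [ 0.5742 -0.1888  0.134 ] [ 0.6338 -0.1372  0.1378] 0.604
0.14 15 [ 0.5699 -0.1621  0.1381] [ 0.6426 -0.1497  0.1417] 0.6063
0.144 20 [ 0.5697 -0.1598  0.142 ] [ 0.6403 -0.15    0.1458] 0.605
0.148 19 [ 0.5699 -0.1615  0.1464] [ 0.6425 -0.1516  0.1499] 0.6062
```

View pics/s2c.png

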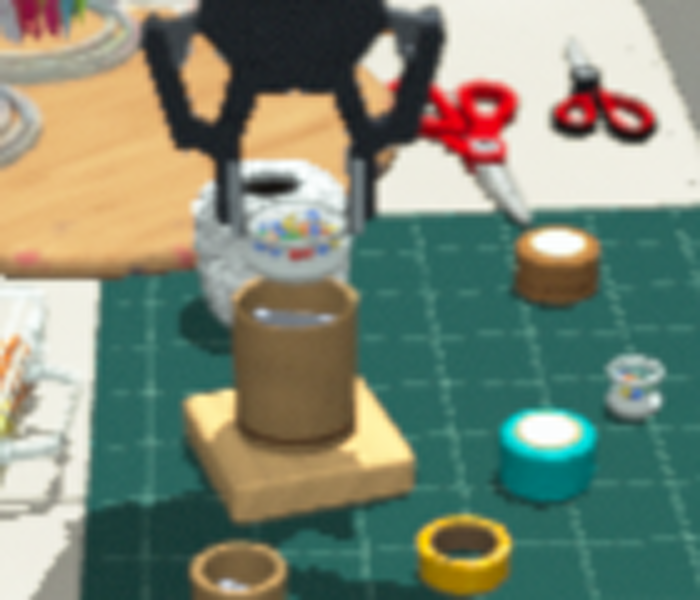

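The cell is centred over the large tube to under 1 mm. I'll lower it in.

To row units: 0.026 m / 0.75 = 0.0347, 0.0005 m / 0.75 = 0.0007.

Emit:
send_rows(
  series=[
    {"x": 0, "y": 0.0007, "z": 0.008, "rx": 0, "ry": 0, "rz": 0, "hand": -1},
    {"x": 0, "y": 0.0007, "z": 0.016, "rx": 0, "ry": 0, "rz": 0, "hand": -1},
    {"x": 0, "y": 0.0007, "z": 0.0227, "rx": 0, "ry": 0, "rz": 0, "hand": -1},
    {"x": 0, "y": 0.0007, "z": 0.0293, "rx": 0, "ry": 0, "rz": 0, "hand": -1},
    {"x": 0, "y": 0.0007, "z": 0.0347, "rx": 0, "ry": 0, "rz": 0, "hand": -1},
    {"x": 0, "y": 0.0007, "z": 0.0347, "rx": 0, "ry": 0, "rz": 0, "hand": -1},
  ],
)

```text
time_s: 8.0
position: [0.6066, -0.1628, 0.0992]
orientation: [-0.0, 0.707, 0.707, -0.0]
contact_force: [-0.0, 0.1, -1.2]
grip_width: 0.547
finger_force: 21.3
```

To row units: 0.007 m / 0.75 = 0.0093, 0.006 m / 0.75 = 0.008.

Emit:
send_rows(
  series=[
    {"x": 0, "y": 0, "z": 0.0027, "rx": 0, "ry": 0, "rz": 0, "hand": -1},
    {"x": 0, "y": 0, "z": 0.0053, "rx": 0, "ry": 0, "rz": 0, "hand": -1},
    {"x": 0, "y": 0, "z": 0.008, "rx": 0, "ry": 0, "rz": 0, "hand": -1},
    {"x": 0, "y": 0, "z": 0.0093, "rx": 0, "ry": 0, "rz": 0, "hand": -1},
    {"x": 0, "y": 0, "z": 0.0093, "rx": 0, "ry": 0, "rz": 0, "hand": -1},
  ],
)

```text
time_s: 8.62
position: [0.6069, -0.1629, 0.0926]
orientation: [-0.0, 0.707, 0.707, -0.0]
contact_force: [-0.1, 0.9, -0.7]
grip_width: 0.548
finger_force: 21.3
```

To row units: 0.0012 m / 0.75 = 0.0016, 0.001 m / 0.75 = 0.0013.

Emit:
send_rows(
  series=[
    {"x": 0, "y": 0, "z": 0.0007, "rx": 0, "ry": 0, "rz": 0, "hand": -1},
    {"x": 0, "y": 0, "z": 0.0013, "rx": 0, "ry": 0, "rz": 0, "hand": -1},
    {"x": 0, "y": 0, "z": 0.0016, "rx": 0, "ry": 0, "rz": 0, "hand": -1},
    {"x": 0, "y": 0, "z": 0.0016, "rx": 0, "ry": 0, "rz": 0, "hand": -1},
    {"x": 0, "y": 0, "z": 0.0016, "rx": 0, "ry": 0, "rz": 0, "hand": -1},
  ],
)

```text
time_s: 9.25
position: [0.6071, -0.1629, 0.0921]
orientation: [0.0, 0.707, 0.707, 0.0]
contact_force: [-2.1, 0.4, 4.2]
grip_width: 0.55
finger_force: 21.6
```

Emit:
send_rows(
  series=[
    {"x": 0, "y": 0, "z": 0, "rx": 0, "ry": 0, "rz": 0, "hand": 0.3},
    {"x": 0, "y": 0, "z": 0, "rx": 0, "ry": 0, "rz": 0, "hand": 0.6},
    {"x": 0, "y": 0, "z": 0, "rx": 0, "ry": 0, "rz": 0, "hand": 1},
    {"x": 0, "y": 0, "z": -0.0133, "rx": 0, "ry": 0, "rz": 0, "hand": 1},
    {"x": 0, "y": 0, "z": -0.0933, "rx": 0, "ry": 0, "rz": 0, "hand": 1},
    {"x": 0.0653, "y": -0.0453, "z": -0.0933, "rx": 0, "ry": 0, "rz": 0, "hand": 1},
    {"x": 0.1307, "y": -0.0907, "z": -0.0933, "rx": 0, "ry": 0, "rz": 0, "hand": 1},
    {"x": 0.196, "y": -0.136, "z": -0.0933, "rx": 0, "ry": 0, "rz": 0, "hand": 1},
    {"x": 0.2613, "y": -0.18, "z": -0.0933, "rx": 0, "ry": 0, "rz": 0, "hand": 1},
    {"x": 0.3267, "y": -0.2253, "z": -0.0933, "rx": 0, "ry": 0, "rz": 0, "hand": 1},
    {"x": 0.3267, "y": -0.2253, "z": -0.0667, "rx": 0, "ry": 0, "rz": 0, "hand": 1},
    {"x": 0.3267, "y": -0.2253, "z": -0.0667, "rx": 0, "ry": 0, "rz": 0, "hand": 1},
  ],
)

```text
time_s: 10.75
position: [0.4367, 0.0826, 0.1413]
orientation: [-0.0, 0.706, 0.708, -0.001]
contact_force: [0.7, -0.3, -0.2]
grip_width: 1.003
finger_force: 0.0
```

Run:
```python
from h import *
im,d=snap('side','s3'); it,dt=snap('top','t3')
a=cv2.resize(im[160:240,270:370,::-1],(500,400),interpolation=cv2.INTER_CUBIC); b=cv2.resize(it[155:215,307:382,::-1],(500,400),interpolation=cv2.INTER_CUBIC)
cv2.imwrite('pics/c3.png',cv2.resize(np.hstack([a,b]),(800,320)))
P=cloud('top',dt)
for n,D in(('top',dt),('side',d)):
    q=cloud(n,D).reshape(-1,3); q=q[(np.hypot(q[:,0]-.6067,q[:,1]+.1628)<.0235)&(q[:,2]>.08)]
    A=np.c_[q[:,:2]-[.6067,-.1628],np.ones(len(q))]; m=q[:,2]>.094; k=np.linalg.lstsq(A[m],q[m,2],rcond=None)[0]; print(n,m.sum(),len(q),k.round(4))
```

```text
top 388 388 [ 0.0017 -0.0038  0.0994]
side 185 201 [-0.0073 -0.0732  0.1002]
```

View pics/c3.png

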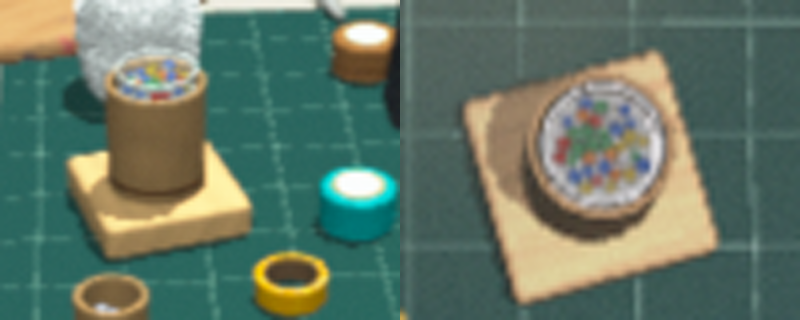

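The large cell is seated flat, with its top at 0.0995 and no tilt. Next is the large cap.

To row units: 0.135 m / 0.75 = 0.18, 0.125 m / 0.75 = 0.1667.

Emit:
send_rows(
  series=[
    {"x": 0, "y": 0.0007, "z": 0.0667, "rx": 0, "ry": 0, "rz": 0, "hand": 1},
    {"x": 0, "y": 0.0007, "z": 0.1333, "rx": 0, "ry": 0, "rz": 0, "hand": 1},
    {"x": 0, "y": 0.0007, "z": 0.1667, "rx": 0, "ry": 0, "rz": 0, "hand": 1},
    {"x": 0, "y": 0.0007, "z": 0.18, "rx": 0, "ry": 0, "rz": 0, "hand": 1},
    {"x": 0, "y": 0.0007, "z": 0.18, "rx": 0, "ry": 0, "rz": 0, "hand": 1},
  ],
)

```text
time_s: 11.48
position: [0.4392, 0.0816, 0.0068]
orientation: [0.0, 0.707, 0.707, 0.0]
contact_force: [0.4, 0.5, 0.3]
grip_width: 0.998
finger_force: 0.0
```

Emit:
send_rows(
  series=[
    {"x": 0, "y": 0, "z": 0, "rx": 0, "ry": 0, "rz": 0, "hand": -1},
    {"x": 0, "y": 0, "z": 0, "rx": 0, "ry": 0, "rz": 0, "hand": -1},
    {"x": 0, "y": 0, "z": 0, "rx": 0, "ry": 0, "rz": 0, "hand": -1},
    {"x": 0, "y": 0, "z": 0, "rx": 0, "ry": 0, "rz": 0, "hand": -1},
    {"x": 0, "y": 0, "z": 0, "rx": 0, "ry": 0, "rz": 0, "hand": -1},
  ],
  force=25,
)

```text
time_s: 12.1
position: [0.4401, 0.082, 0.0085]
orientation: [0.001, 0.707, 0.707, 0.001]
contact_force: [-0.7, -1.3, 7.1]
grip_width: 0.793
finger_force: 26.9
```

Emit:
send_rows(
  series=[
    {"x": 0, "y": 0, "z": -0.0533, "rx": 0, "ry": 0, "rz": 0, "hand": -1},
    {"x": 0, "y": 0, "z": -0.12, "rx": 0, "ry": 0, "rz": 0, "hand": -1},
    {"x": 0, "y": 0, "z": -0.18, "rx": 0, "ry": 0, "rz": 0, "hand": -1},
    {"x": -0.0547, "y": 0.0373, "z": -0.18, "rx": 0, "ry": 0, "rz": 0, "hand": -1},
    {"x": -0.1093, "y": 0.0747, "z": -0.18, "rx": 0, "ry": 0, "rz": 0, "hand": -1},
    {"x": -0.164, "y": 0.112, "z": -0.18, "rx": 0, "ry": 0, "rz": 0, "hand": -1},
    {"x": -0.2173, "y": 0.1493, "z": -0.18, "rx": 0, "ry": 0, "rz": 0, "hand": -1},
    {"x": -0.272, "y": 0.1867, "z": -0.18, "rx": 0, "ry": 0, "rz": 0, "hand": -1},
    {"x": -0.3267, "y": 0.2247, "z": -0.18, "rx": 0, "ry": 0, "rz": 0, "hand": -1},
    {"x": -0.3267, "y": 0.2247, "z": -0.1533, "rx": 0, "ry": 0, "rz": 0, "hand": -1},
    {"x": -0.3267, "y": 0.2247, "z": -0.1533, "rx": 0, "ry": 0, "rz": 0, "hand": -1},
    {"x": -0.3267, "y": 0.2247, "z": -0.1533, "rx": 0, "ry": 0, "rz": 0, "hand": -1},
  ],
)

```text
time_s: 13.6
position: [0.6059, -0.1616, 0.1213]
orientation: [-0.001, 0.707, 0.708, -0.0]
contact_force: [0.5, -0.8, -0.1]
grip_width: 0.784
finger_force: 28.6
```

Run:
```python
from h import *
s=readout.get_state(); print(s['position'].round(4),s['contact_force'].round(2),s['grip_width'])
im,d=snap('side','s4'); it,dt=snap('top','t4')
a=cv2.resize(im[140:240,250:375,::-1],(500,400),interpolation=cv2.INTER_CUBIC)
cv2.imwrite('pics/c4.png',a)
P=cloud('side',d).reshape(-1,3)
for z in np.arange(.068,.15,.004):
    m=(abs(P[:,2]-z)<.002)&(np.hypot(P[:,0]-.6065,P[:,1]+.163)<.05); q=P[m]
    if len(q): print(z.round(3),len(q),q.min(0).round(4),q.max(0).round(4),(q.min(0)/2+q.max(0)/2)[0].round(4))
```

```text
[ 0.6059 -0.1616  0.1213] [ 0.47 -0.79 -0.1 ] 0.7835400368363937
0.068 37 [ 0.5794 -0.1586  0.0661] [ 0.6356 -0.1303  0.07  ] 0.6075
0.072 41 [ 0.5792 -0.1577  0.0701] [ 0.6356 -0.1319  0.074 ] 0.6074
0.076 34 [ 0.5791 -0.1592  0.0741] [ 0.6332 -0.1345  0.0779] 0.6061
0.08 39 [ 0.5791 -0.1773  0.0782] [ 0.6354 -0.1319  0.082 ] 0.6072
0.084 37 [ 0.5819 -0.1781  0.0821] [ 0.6353 -0.1336  0.0858] 0.6086
0.088 42 [ 0.579  -0.1711  0.0862] [ 0.6351 -0.1324  0.09  ] 0.6071
0.092 70 [ 0.5787 -0.1786  0.09  ] [ 0.635  -0.1324  0.094 ] 0.6069
0.096 45 [ 0.5792 -0.1665  0.094 ] [ 0.6348 -0.1335  0.0978] 0.607
0.1 84 [ 0.5833 -0.1661  0.0982] [ 0.63   -0.1375  0.1019] 0.6067
0.104 9 [ 0.5886 -0.1609  0.1021] [ 0.623  -0.1397  0.103 ] 0.6058
0.116 21 [ 0.5721 -0.1579  0.1164] [ 0.6322 -0.1302  0.1179] 0.6022
0.12 38 [ 0.5722 -0.1613  0.1181] [ 0.6387 -0.1288  0.1218] 0.6054
0.124 51 [ 0.5721 -0.1582  0.122 ] [ 0.6365 -0.1247  0.126 ] 0.6043
0.128 42 [ 0.5722 -0.1581  0.1261] [ 0.6386 -0.1271  0.1298] 0.6054
0.132 56 [ 0.5656 -0.158   0.1301] [ 0.6407 -0.1258  0.1339] 0.6031
0.136 64 [ 0.5606 -0.164   0.134 ] [ 0.6496 -0.1271  0.1379] 0.6051
0.14 204 [ 0.5586 -0.196   0.138 ] [ 0.6518 -0.1236  0.142 ] 0.6052
0.144 156 [ 0.5588 -0.1881  0.142 ] [ 0.6516 -0.13    0.146 ] 0.6052
0.148 21 [ 0.5583 -0.1668  0.1461] [ 0.6515 -0.1479  0.1496] 0.6049
```

View pics/c4.png

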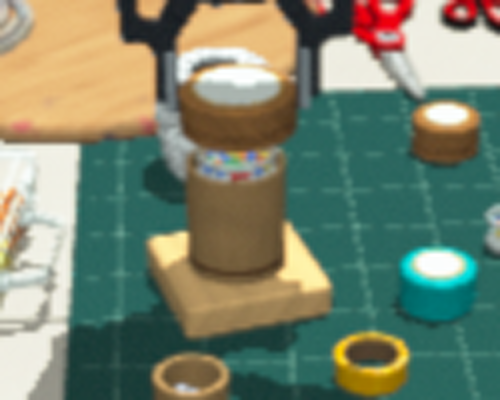

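Emit:
send_rows(
  series=[
    {"x": 0, "y": 0.0007, "z": 0, "rx": 0, "ry": 0, "rz": 0, "hand": -1},
    {"x": 0, "y": 0.0007, "z": 0, "rx": 0, "ry": 0, "rz": 0, "hand": -1},
  ],
)

```text
time_s: 13.95
position: [0.6077, -0.1626, 0.1222]
orientation: [0.0, 0.707, 0.707, 0.0]
contact_force: [0.3, 0.2, -0.3]
grip_width: 0.794
finger_force: 28.6
```

```bash
cat > fit.py <<'E'
from h import *
from scipy.optimize import least_squares
def fit(P,c,R,z0,z1,front=True):
    q=P.reshape(-1,3); q=q[(q[:,2]>z0)&(q[:,2]<z1)&(np.hypot(q[:,0]-c[0],q[:,1]-c[1])<R+.006)&(np.hypot(q[:,0]-c[0],q[:,1]-c[1])>R-.006)&(q[:,1]>c[1])]
    r=least_squares(lambda p:np.hypot(q[:,0]-p[0],q[:,1]-p[1])-R,c,loss='soft_l1',f_scale=.001)
    return len(q),r.x.round(4)
E
python3 - <<'E'
from fit import *
s=readout.get_state(); print(s['position'].round(4))
_,d=snap('side','s5'); P=cloud('side',d)
c=[.6068,-.1628]
print('tube',fit(P,c,.0295,.03,.09),'cap',fit(P,c,.034,.118,.130))
E
```

```text
[ 0.6077 -0.1626  0.1222]
tube (544, array([ 0.6072, -0.1648])) cap (136, array([ 0.6072, -0.1651]))
```

Cap and tube agree within 0.3 mm, so I'll lower the cap.

To row units: 0.0375 m / 0.75 = 0.05, 0.034 m / 0.75 = 0.0453.

Emit:
send_rows(
  series=[
    {"x": 0, "y": -0.0004, "z": 0.0107, "rx": 0, "ry": 0, "rz": 0, "hand": -1},
    {"x": 0, "y": -0.0004, "z": 0.0187, "rx": 0, "ry": 0, "rz": 0, "hand": -1},
    {"x": 0, "y": -0.0004, "z": 0.0267, "rx": 0, "ry": 0, "rz": 0, "hand": -1},
    {"x": 0, "y": -0.0004, "z": 0.0347, "rx": 0, "ry": 0, "rz": 0, "hand": -1},
    {"x": 0, "y": -0.0004, "z": 0.0413, "rx": 0, "ry": 0, "rz": 0, "hand": -1},
    {"x": 0, "y": -0.0004, "z": 0.0453, "rx": 0, "ry": 0, "rz": 0, "hand": -1},
    {"x": 0, "y": -0.0004, "z": 0.0493, "rx": 0, "ry": 0, "rz": 0, "hand": -1},
    {"x": 0, "y": -0.0004, "z": 0.05, "rx": 0, "ry": 0, "rz": 0, "hand": -1},
    {"x": 0, "y": -0.0004, "z": 0.05, "rx": 0, "ry": 0, "rz": 0, "hand": -1},
  ],
)

```text
time_s: 15.12
position: [0.6074, -0.163, 0.0846]
orientation: [0.0, 0.707, 0.707, 0.0]
contact_force: [-1.1, 0.3, 3.6]
grip_width: 0.786
finger_force: 28.9
```

To row units: 0.0015 m / 0.75 = 0.002, 0.001 m / 0.75 = 0.0013.

Emit:
send_rows(
  series=[
    {"x": 0, "y": 0, "z": 0.0007, "rx": 0, "ry": 0, "rz": 0, "hand": -1},
    {"x": 0, "y": 0, "z": 0.0013, "rx": 0, "ry": 0, "rz": 0, "hand": -1},
    {"x": 0, "y": 0, "z": 0.002, "rx": 0, "ry": 0, "rz": 0, "hand": -1},
    {"x": 0, "y": 0, "z": 0.002, "rx": 0, "ry": 0, "rz": 0, "hand": -1},
    {"x": 0, "y": 0, "z": 0.002, "rx": 0, "ry": 0, "rz": 0, "hand": -1},
  ],
)

```text
time_s: 15.75
position: [0.6074, -0.163, 0.0845]
orientation: [0.0, 0.707, 0.707, 0.0]
contact_force: [-4.1, 0.6, 9.4]
grip_width: 0.784
finger_force: 29.5
```

To row units: -0.1705 m / 0.75 = -0.2273, -0.07 m / 0.75 = -0.0933.

Emit:
send_rows(
  series=[
    {"x": 0, "y": 0, "z": 0, "rx": 0, "ry": 0, "rz": 0, "hand": 0.8},
    {"x": 0, "y": 0, "z": 0, "rx": 0, "ry": 0, "rz": 0, "hand": 1},
    {"x": 0, "y": 0, "z": 0, "rx": 0, "ry": 0, "rz": 0, "hand": 1},
    {"x": 0, "y": 0, "z": -0.0267, "rx": 0, "ry": 0, "rz": 0, "hand": 1},
    {"x": 0, "y": 0, "z": -0.0933, "rx": 0, "ry": 0, "rz": 0, "hand": 1},
    {"x": -0.0133, "y": -0.0533, "z": -0.0933, "rx": 0, "ry": 0, "rz": 0, "hand": 1},
    {"x": -0.0267, "y": -0.1067, "z": -0.08, "rx": 0, "ry": 0, "rz": 0, "hand": 1},
    {"x": -0.04, "y": -0.16, "z": -0.0533, "rx": 0, "ry": 0, "rz": 0, "hand": 1},
    {"x": -0.0573, "y": -0.2273, "z": -0.0133, "rx": 0, "ry": 0, "rz": 0, "hand": 1},
    {"x": -0.0573, "y": -0.2273, "z": 0, "rx": 0, "ry": 0, "rz": 0, "hand": 1},
    {"x": -0.0573, "y": -0.2273, "z": 0, "rx": 0, "ry": 0, "rz": 0, "hand": 1},
  ],
)

```text
time_s: 17.12
position: [0.4373, -0.2063, 0.0831]
orientation: [0.001, 0.707, 0.707, 0.0]
contact_force: [-0.7, -0.5, 0.5]
grip_width: 1.001
finger_force: 0.0
```

Run:
```python
from h import *
s=readout.get_state(); print(s['position'].round(4),s['q'].round(2))
im,d=snap('side','s6'); it,dt=snap('top','t6')
for n,D in(('top',dt),('side',d)):
    q=cloud(n,D).reshape(-1,3); q=q[(np.hypot(q[:,0]-.6067,q[:,1]+.1628)<.03)&(q[:,2]>.09)]
    A=np.c_[q[:,:2]-[.6067,-.1628],np.ones(len(q))]; k=np.linalg.lstsq(A,q[:,2],rcond=None)[0]; print(n,len(q),k.round(4))
```

```text
[ 0.4373 -0.2063  0.0831] [-0.53  0.24  2.07  0.    0.83 -0.53]
top 652 [0.0049 0.0057 0.1041]
side 257 [ 0.0199 -0.048   0.1051]
```

The large cap sits level, with its top at about 0.104. Next is the small cell.

To row units: 0.065 m / 0.75 = 0.0867, 0.06 m / 0.75 = 0.08.

Emit:
send_rows(
  series=[
    {"x": 0, "y": 0, "z": 0.0533, "rx": 0, "ry": 0, "rz": 0, "hand": 1},
    {"x": 0, "y": 0, "z": 0.08, "rx": 0, "ry": 0, "rz": 0, "hand": 0.3},
    {"x": 0, "y": 0, "z": 0.0867, "rx": 0, "ry": 0, "rz": 0, "hand": 0},
    {"x": 0, "y": 0, "z": 0.0867, "rx": 0, "ry": 0, "rz": 0, "hand": -0.2},
    {"x": 0, "y": 0, "z": 0.0867, "rx": 0, "ry": 0, "rz": 0, "hand": -0.4},
    {"x": 0, "y": 0, "z": 0.0867, "rx": 0, "ry": 0, "rz": 0, "hand": -1},
    {"x": 0, "y": 0, "z": 0.0867, "rx": 0, "ry": 0, "rz": 0, "hand": -1},
    {"x": 0, "y": 0, "z": 0.0867, "rx": 0, "ry": 0, "rz": 0, "hand": -1},
    {"x": 0, "y": 0, "z": 0.0867, "rx": 0, "ry": 0, "rz": 0, "hand": -1},
    {"x": 0, "y": 0, "z": 0.0867, "rx": 0, "ry": 0, "rz": 0, "hand": -1},
  ],
  force=20,
)

```text
time_s: 18.48
position: [0.4381, -0.2066, 0.0188]
orientation: [0.001, 0.707, 0.707, 0.001]
contact_force: [0.4, 1.2, 6.2]
grip_width: 0.291
finger_force: 19.9
```

To row units: 0.263 m / 0.75 = 0.3507, -0.12 m / 0.75 = -0.16.

Emit:
send_rows(
  series=[
    {"x": 0, "y": 0, "z": -0.0533, "rx": 0, "ry": 0, "rz": 0, "hand": -1},
    {"x": 0, "y": 0, "z": -0.12, "rx": 0, "ry": 0, "rz": 0, "hand": -1},
    {"x": 0, "y": 0, "z": -0.16, "rx": 0, "ry": 0, "rz": 0, "hand": -1},
    {"x": 0.0507, "y": 0.0387, "z": -0.16, "rx": 0, "ry": 0, "rz": 0, "hand": -1},
    {"x": 0.1, "y": 0.076, "z": -0.16, "rx": 0, "ry": 0, "rz": 0, "hand": -1},
    {"x": 0.1507, "y": 0.1147, "z": -0.16, "rx": 0, "ry": 0, "rz": 0, "hand": -1},
    {"x": 0.2, "y": 0.152, "z": -0.16, "rx": 0, "ry": 0, "rz": 0, "hand": -1},
    {"x": 0.2507, "y": 0.1907, "z": -0.16, "rx": 0, "ry": 0, "rz": 0, "hand": -1},
    {"x": 0.3013, "y": 0.2293, "z": -0.16, "rx": 0, "ry": 0, "rz": 0, "hand": -1},
    {"x": 0.3507, "y": 0.2667, "z": -0.16, "rx": 0, "ry": 0, "rz": 0, "hand": -1},
    {"x": 0.3507, "y": 0.2667, "z": -0.1467, "rx": 0, "ry": 0, "rz": 0, "hand": -1},
    {"x": 0.3507, "y": 0.2667, "z": -0.1467, "rx": 0, "ry": 0, "rz": 0, "hand": -1},
  ],
)

```text
time_s: 19.98
position: [0.6343, 0.0568, 0.1254]
orientation: [-0.002, 0.707, 0.707, -0.002]
contact_force: [-0.7, -0.1, -0.5]
grip_width: 0.291
finger_force: 19.9
```

Emit:
send_rows(
  series=[
    {"x": 0, "y": 0, "z": 0, "rx": 0, "ry": 0, "rz": 0, "hand": -1},
    {"x": 0, "y": 0, "z": 0, "rx": 0, "ry": 0, "rz": 0, "hand": -1},
  ],
)

```text
time_s: 20.23
position: [0.6362, 0.056, 0.1278]
orientation: [-0.0, 0.708, 0.707, -0.0]
contact_force: [0.4, -0.1, 0.5]
grip_width: 0.286
finger_force: 19.9
```

Run:
```python
from fit import *
s=readout.get_state(); print(s['position'].round(4),s['contact_force'].round(2))
im,d=snap('side','s7'); P=cloud('side',d)
c=[.637,.0574]
print('tube',fit(P,c,.0185,.03,.09))
for a,b in((.105,.112),(.112,.12),(.12,.126),(.126,.135)): print('cell',a,fit(P,c,.013,a,b))
a=cv2.resize(im[170:290,250:370,::-1],(600,600),interpolation=cv2.INTER_CUBIC); cv2.imwrite('pics/c7.png',a)
```

```text
[0.6362 0.056  0.1278] [ 0.4  -0.05  0.48]
tube (456, array([0.6373, 0.0556]))
cell 0.105 (0, array([0.637 , 0.0574]))
cell 0.112 (31, array([0.6358, 0.0547]))
cell 0.12 (35, array([0.6358, 0.0554]))
cell 0.126 (68, array([0.6365, 0.0552]))
```

View pics/c7.png

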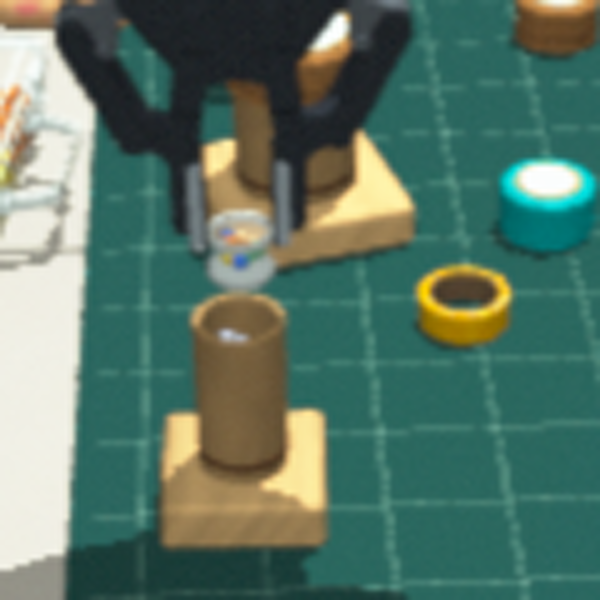

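To row units: 0.0006 m / 0.75 = 0.0008.

Emit:
send_rows(
  series=[
    {"x": 0, "y": 0.0008, "z": 0, "rx": 0, "ry": 0, "rz": 0, "hand": -1},
    {"x": 0, "y": 0.0008, "z": 0, "rx": 0, "ry": 0, "rz": 0, "hand": -1},
    {"x": 0, "y": 0.0008, "z": 0, "rx": 0, "ry": 0, "rz": 0, "hand": -1},
  ],
)

```text
time_s: 20.65
position: [0.6373, 0.0571, 0.1277]
orientation: [0.0, 0.707, 0.707, 0.0]
contact_force: [0.1, 0.3, 0.2]
grip_width: 0.291
finger_force: 19.9
```

Run:
```python
from fit import *
for i in range(2):
    s=readout.get_state(); print(s['position'].round(4))
    _,d=snap('side',f's8{i}'); P=cloud('side',d); c=[.637,.0560]
    print(fit(P,c,.0185,.03,.09),fit(P,c,.013,.112,.122),fit(P,c,.013,.122,.134))
```

```text
[0.6373 0.0571 0.1277]
(460, array([0.6374, 0.0557])) (44, array([0.6374, 0.0559])) (82, array([0.637 , 0.0561]))
[0.6372 0.0571 0.1276]
(457, array([0.6373, 0.0558])) (43, array([0.6368, 0.0559])) (84, array([0.6366, 0.0561]))
```

To row units: 0.031 m / 0.75 = 0.0413, 0.027 m / 0.75 = 0.036.

Emit:
send_rows(
  series=[
    {"x": 0, "y": 0.0003, "z": 0.008, "rx": 0, "ry": 0, "rz": 0, "hand": -1},
    {"x": 0, "y": 0.0003, "z": 0.016, "rx": 0, "ry": 0, "rz": 0, "hand": -1},
    {"x": 0, "y": 0.0003, "z": 0.0227, "rx": 0, "ry": 0, "rz": 0, "hand": -1},
    {"x": 0, "y": 0.0003, "z": 0.0293, "rx": 0, "ry": 0, "rz": 0, "hand": -1},
    {"x": 0, "y": 0.0003, "z": 0.036, "rx": 0, "ry": 0, "rz": 0, "hand": -1},
    {"x": 0, "y": 0.0003, "z": 0.0413, "rx": 0, "ry": 0, "rz": 0, "hand": -1},
    {"x": 0, "y": 0.0003, "z": 0.0413, "rx": 0, "ry": 0, "rz": 0, "hand": -1},
  ],
)

```text
time_s: 21.62
position: [0.6371, 0.0571, 0.0961]
orientation: [-0.0, 0.707, 0.707, -0.0]
contact_force: [0.7, 0.6, 0.1]
grip_width: 0.286
finger_force: 19.9
```

To row units: 0.002 m / 0.75 = 0.0027, 0.0015 m / 0.75 = 0.002.

Emit:
send_rows(
  series=[
    {"x": 0, "y": 0, "z": 0.0007, "rx": 0, "ry": 0, "rz": 0, "hand": -1},
    {"x": 0, "y": 0, "z": 0.0013, "rx": 0, "ry": 0, "rz": 0, "hand": -1},
    {"x": 0, "y": 0, "z": 0.002, "rx": 0, "ry": 0, "rz": 0, "hand": -1},
    {"x": 0, "y": 0, "z": 0.0027, "rx": 0, "ry": 0, "rz": 0, "hand": -1},
    {"x": 0, "y": 0, "z": 0.0027, "rx": 0, "ry": 0, "rz": 0, "hand": -1},
    {"x": 0, "y": 0, "z": 0.0027, "rx": 0, "ry": 0, "rz": 0, "hand": -1},
  ],
)

```text
time_s: 22.38
position: [0.6375, 0.0571, 0.0949]
orientation: [0.0, 0.707, 0.707, 0.0]
contact_force: [-0.8, 0.1, 1.5]
grip_width: 0.289
finger_force: 20.1
```

To row units: 0.0008 m / 0.75 = 0.0011, 0.0005 m / 0.75 = 0.0007.

Emit:
send_rows(
  series=[
    {"x": 0, "y": 0, "z": 0.0007, "rx": 0, "ry": 0, "rz": 0, "hand": -1},
    {"x": 0, "y": 0, "z": 0.0011, "rx": 0, "ry": 0, "rz": 0, "hand": -1},
    {"x": 0, "y": 0, "z": 0.0011, "rx": 0, "ry": 0, "rz": 0, "hand": -1},
    {"x": 0, "y": 0, "z": 0.0011, "rx": 0, "ry": 0, "rz": 0, "hand": -1},
  ],
)

```text
time_s: 22.88
position: [0.6376, 0.0571, 0.0948]
orientation: [0.0, 0.707, 0.707, 0.0]
contact_force: [-1.8, -0.1, 5.8]
grip_width: 0.294
finger_force: 20.4
```

To row units: -0.396 m / 0.75 = -0.528, -0.339 m / 0.75 = -0.452.

Emit:
send_rows(
  series=[
    {"x": 0, "y": 0, "z": 0, "rx": 0, "ry": 0, "rz": 0, "hand": -0.3},
    {"x": 0, "y": 0, "z": 0, "rx": 0, "ry": 0, "rz": 0, "hand": 0},
    {"x": 0, "y": 0, "z": 0, "rx": 0, "ry": 0, "rz": 0, "hand": 0.3},
    {"x": 0, "y": 0, "z": -0.0267, "rx": 0, "ry": 0, "rz": 0, "hand": 1},
    {"x": 0, "y": 0, "z": -0.1, "rx": 0, "ry": 0, "rz": 0, "hand": 1},
    {"x": -0.0747, "y": -0.0333, "z": -0.1, "rx": 0, "ry": 0, "rz": 0, "hand": 1},
    {"x": -0.1507, "y": -0.068, "z": -0.1, "rx": 0, "ry": 0, "rz": 0, "hand": 1},
    {"x": -0.2267, "y": -0.1027, "z": -0.1, "rx": 0, "ry": 0, "rz": 0, "hand": 1},
    {"x": -0.3013, "y": -0.136, "z": -0.1, "rx": 0, "ry": 0, "rz": 0, "hand": 1},
    {"x": -0.3773, "y": -0.1707, "z": -0.1, "rx": 0, "ry": 0, "rz": 0, "hand": 1},
    {"x": -0.452, "y": -0.204, "z": -0.1, "rx": 0, "ry": 0, "rz": 0, "hand": 1},
    {"x": -0.528, "y": -0.2387, "z": -0.1, "rx": 0, "ry": 0, "rz": 0, "hand": 1},
  ],
)

```text
time_s: 24.38
position: [0.4582, -0.341, 0.1707]
orientation: [0.002, 0.707, 0.707, 0.0]
contact_force: [0.8, 0.9, -0.4]
grip_width: 0.998
finger_force: 0.0
```

To row units: 0.08 m / 0.75 = 0.1067, 0.05 m / 0.75 = 0.0667.

Emit:
send_rows(
  series=[
    {"x": 0, "y": 0, "z": 0.0667, "rx": 0, "ry": 0, "rz": 0, "hand": 1},
    {"x": 0, "y": 0, "z": 0.1067, "rx": 0, "ry": 0, "rz": 0, "hand": 1},
    {"x": 0, "y": 0, "z": 0.1067, "rx": 0, "ry": 0, "rz": 0, "hand": 1},
  ],
)

```text
time_s: 24.75
position: [0.4568, -0.3378, 0.0873]
orientation: [-0.002, 0.707, 0.707, -0.0]
contact_force: [-0.7, 0.0, 0.0]
grip_width: 1.002
finger_force: 0.0
```

Run:
```python
from h import *
s=readout.get_state(); print(s['position'].round(4),s['q'].round(2))
im,d=snap('side','s9'); it,dt=snap('top','t9')
for n,D in(('top',dt),('side',d)):
    q=cloud(n,D).reshape(-1,3); q=q[(np.hypot(q[:,0]-.637,q[:,1]-.0572)<.013)&(q[:,2]>.08)]; m=q[:,2]>.095
    A=np.c_[q[:,:2]-[.637,.0572],np.ones(len(q))]; k=np.linalg.lstsq(A[m],q[m,2],rcond=None)[0]; print(n,m.sum(),len(q),k.round(4))
a=cv2.resize(im[200:285,270:370,::-1],(500,425),interpolation=cv2.INTER_CUBIC); cv2.imwrite('pics/c9.png',a)
```

```text
[ 0.4568 -0.3378  0.0873] [-0.71  0.38  1.86 -0.    0.9  -0.71]
top 117 131 [0.0345 0.0044 0.0994]
side 95 115 [ 0.0204 -0.0641  0.1002]
```

View pics/c9.png

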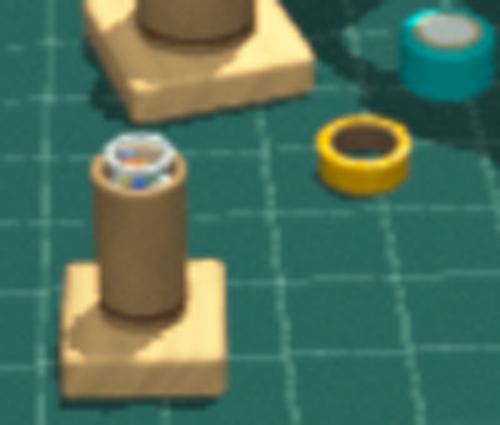

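The small cell is in and flat, with its top at 0.0995 (crop at (138,160)). Next is the small cap.

Emit:
send_rows(
  series=[
    {"x": 0, "y": 0, "z": 0.0533, "rx": 0, "ry": 0, "rz": 0, "hand": 1},
    {"x": 0, "y": 0, "z": 0.0933, "rx": 0, "ry": 0, "rz": 0, "hand": 1},
    {"x": 0, "y": 0, "z": 0.1053, "rx": 0, "ry": 0, "rz": 0, "hand": 0.6},
    {"x": 0, "y": 0, "z": 0.1053, "rx": 0, "ry": 0, "rz": 0, "hand": 0.4},
    {"x": 0, "y": 0, "z": 0.1053, "rx": 0, "ry": 0, "rz": 0, "hand": 0.2},
    {"x": 0, "y": 0, "z": 0.1053, "rx": 0, "ry": 0, "rz": 0, "hand": -1},
    {"x": 0, "y": 0, "z": 0.1053, "rx": 0, "ry": 0, "rz": 0, "hand": -1},
    {"x": 0, "y": 0, "z": 0.1053, "rx": 0, "ry": 0, "rz": 0, "hand": -1},
    {"x": 0, "y": 0, "z": 0.1053, "rx": 0, "ry": 0, "rz": 0, "hand": -1},
    {"x": 0, "y": 0, "z": 0.1053, "rx": 0, "ry": 0, "rz": 0, "hand": -1},
  ],
  force=20,
)

```text
time_s: 26.1
position: [0.46, -0.3399, 0.0118]
orientation: [0.002, 0.707, 0.707, 0.0]
contact_force: [-0.7, 1.6, 6.5]
grip_width: 0.522
finger_force: 20.3
```

To row units: 0.396 m / 0.75 = 0.528, 0.179 m / 0.75 = 0.2387.

Emit:
send_rows(
  series=[
    {"x": 0, "y": 0, "z": -0.0533, "rx": 0, "ry": 0, "rz": 0, "hand": -1},
    {"x": 0, "y": 0, "z": -0.12, "rx": 0, "ry": 0, "rz": 0, "hand": -1},
    {"x": 0, "y": 0, "z": -0.1867, "rx": 0, "ry": 0, "rz": 0, "hand": -1},
    {"x": 0.0653, "y": 0.0293, "z": -0.1867, "rx": 0, "ry": 0, "rz": 0, "hand": -1},
    {"x": 0.132, "y": 0.06, "z": -0.1867, "rx": 0, "ry": 0, "rz": 0, "hand": -1},
    {"x": 0.1973, "y": 0.0893, "z": -0.1867, "rx": 0, "ry": 0, "rz": 0, "hand": -1},
    {"x": 0.264, "y": 0.12, "z": -0.1867, "rx": 0, "ry": 0, "rz": 0, "hand": -1},
    {"x": 0.3293, "y": 0.1493, "z": -0.1867, "rx": 0, "ry": 0, "rz": 0, "hand": -1},
    {"x": 0.396, "y": 0.1787, "z": -0.1867, "rx": 0, "ry": 0, "rz": 0, "hand": -1},
    {"x": 0.4613, "y": 0.2093, "z": -0.1867, "rx": 0, "ry": 0, "rz": 0, "hand": -1},
    {"x": 0.528, "y": 0.2387, "z": -0.1867, "rx": 0, "ry": 0, "rz": 0, "hand": -1},
    {"x": 0.528, "y": 0.2387, "z": -0.16, "rx": 0, "ry": 0, "rz": 0, "hand": -1},
  ],
)

```text
time_s: 27.6
position: [0.6409, 0.0611, 0.1322]
orientation: [0.002, 0.705, 0.709, 0.003]
contact_force: [-0.2, -0.1, -0.9]
grip_width: 0.517
finger_force: 21.0
```

Emit:
send_rows(
  series=[
    {"x": 0, "y": 0, "z": 0, "rx": 0, "ry": 0, "rz": 0, "hand": -1},
    {"x": 0, "y": 0, "z": 0, "rx": 0, "ry": 0, "rz": 0, "hand": -1},
    {"x": 0, "y": 0, "z": 0, "rx": 0, "ry": 0, "rz": 0, "hand": -1},
    {"x": 0, "y": 0, "z": 0, "rx": 0, "ry": 0, "rz": 0, "hand": -1},
    {"x": 0, "y": 0, "z": 0, "rx": 0, "ry": 0, "rz": 0, "hand": -1},
    {"x": 0, "y": 0, "z": 0, "rx": 0, "ry": 0, "rz": 0, "hand": -1},
  ],
)

```text
time_s: 28.35
position: [0.6375, 0.0571, 0.13]
orientation: [0.0, 0.707, 0.707, 0.0]
contact_force: [0.4, -0.5, -0.5]
grip_width: 0.518
finger_force: 21.0
```

Run:
```python
from fit import *
for i in range(2):
    s=readout.get_state(); print(s['position'].round(4))
    im,d=snap('side',f's10{i}'); P=cloud('side',d); c=[.637,.0560]
    print(fit(P,c,.0185,.03,.09),fit(P,c,.023,.122,.131),fit(P,c,.023,.131,.140))
q=P.reshape(-1,3); q=q[(np.hypot(q[:,0]-.637,q[:,1]-.057)<.021)&(q[:,1]>.05)&(q[:,2]>.095)]; print(np.histogram(q[:,2],np.arange(.095,.16,.004)))
a=cv2.resize(im[170:290,250:370,::-1],(500,500),interpolation=cv2.INTER_CUBIC); cv2.imwrite('pics/c10.png',a)
```

```text
[0.6375 0.0571 0.13  ]
(457, array([0.6373, 0.0557])) (90, array([0.6373, 0.0558])) (105, array([0.6371, 0.0559]))
[0.6375 0.0572 0.1299]
(452, array([0.6373, 0.0557])) (83, array([0.637, 0.056])) (113, array([0.637, 0.056]))
(array([27, 64,  2,  0,  0,  0,  5,  4,  6,  5, 11,  5, 88, 68,  0,  0]), array([0.095, 0.099, 0.103, 0.107, 0.111, 0.115, 0.119, 0.123, 0.127,
       0.131, 0.135, 0.139, 0.143, 0.147, 0.151, 0.155, 0.159]))
```

View pics/c10.png

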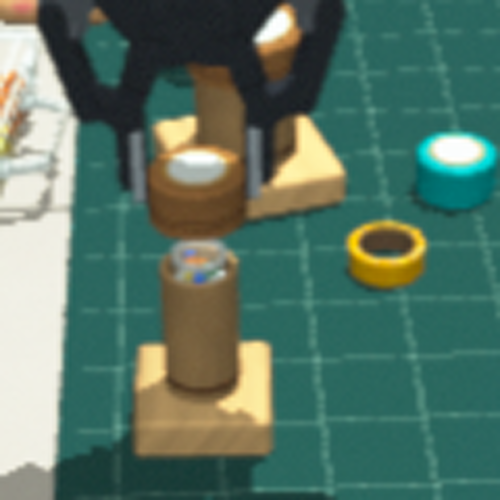

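The small cap is aligned and level above the small tube. I'll lower it.

To row units: 0.041 m / 0.75 = 0.0547, 0.037 m / 0.75 = 0.0493.

Emit:
send_rows(
  series=[
    {"x": 0, "y": 0, "z": 0.0107, "rx": 0, "ry": 0, "rz": 0, "hand": -1},
    {"x": 0, "y": 0, "z": 0.0187, "rx": 0, "ry": 0, "rz": 0, "hand": -1},
    {"x": 0, "y": 0, "z": 0.0267, "rx": 0, "ry": 0, "rz": 0, "hand": -1},
    {"x": 0, "y": 0, "z": 0.0347, "rx": 0, "ry": 0, "rz": 0, "hand": -1},
    {"x": 0, "y": 0, "z": 0.0427, "rx": 0, "ry": 0, "rz": 0, "hand": -1},
    {"x": 0, "y": 0, "z": 0.0493, "rx": 0, "ry": 0, "rz": 0, "hand": -1},
    {"x": 0, "y": 0, "z": 0.0547, "rx": 0, "ry": 0, "rz": 0, "hand": -1},
    {"x": 0, "y": 0, "z": 0.0547, "rx": 0, "ry": 0, "rz": 0, "hand": -1},
    {"x": 0, "y": 0, "z": 0.0547, "rx": 0, "ry": 0, "rz": 0, "hand": -1},
  ],
)

```text
time_s: 29.58
position: [0.6376, 0.0573, 0.089]
orientation: [0.0, 0.707, 0.707, 0.0]
contact_force: [-0.5, 0.1, -0.1]
grip_width: 0.517
finger_force: 21.0
```

To row units: 0.002 m / 0.75 = 0.0027, 0.0015 m / 0.75 = 0.002.

Emit:
send_rows(
  series=[
    {"x": 0, "y": 0, "z": 0.0007, "rx": 0, "ry": 0, "rz": 0, "hand": -1},
    {"x": 0, "y": 0, "z": 0.0013, "rx": 0, "ry": 0, "rz": 0, "hand": -1},
    {"x": 0, "y": 0, "z": 0.002, "rx": 0, "ry": 0, "rz": 0, "hand": -1},
    {"x": 0, "y": 0, "z": 0.0027, "rx": 0, "ry": 0, "rz": 0, "hand": -1},
    {"x": 0, "y": 0, "z": 0.0027, "rx": 0, "ry": 0, "rz": 0, "hand": -1},
    {"x": 0, "y": 0, "z": 0.0027, "rx": 0, "ry": 0, "rz": 0, "hand": -1},
  ],
)

```text
time_s: 30.32
position: [0.6377, 0.0573, 0.0879]
orientation: [0.0, 0.707, 0.707, 0.0]
contact_force: [-1.9, 0.1, 5.6]
grip_width: 0.517
finger_force: 21.5
```

Contact, so it is seated. Release, rise clear and check.

To row units: -0.2 m / 0.75 = -0.2667, -0.15 m / 0.75 = -0.2.

Emit:
send_rows(
  series=[
    {"x": 0, "y": 0, "z": 0, "rx": 0, "ry": 0, "rz": 0, "hand": 0.3},
    {"x": 0, "y": 0, "z": 0, "rx": 0, "ry": 0, "rz": 0, "hand": 0.7},
    {"x": 0, "y": 0, "z": 0, "rx": 0, "ry": 0, "rz": 0, "hand": 1},
    {"x": 0, "y": 0, "z": 0, "rx": 0, "ry": 0, "rz": 0, "hand": 1},
    {"x": 0, "y": 0, "z": -0.04, "rx": 0, "ry": 0, "rz": 0, "hand": 1},
    {"x": 0, "y": 0, "z": -0.1067, "rx": 0, "ry": 0, "rz": 0, "hand": 1},
    {"x": -0.0133, "y": -0.0667, "z": -0.1333, "rx": 0, "ry": 0, "rz": 0, "hand": 1},
    {"x": -0.0267, "y": -0.1333, "z": -0.1333, "rx": 0, "ry": 0, "rz": 0, "hand": 1},
    {"x": -0.04, "y": -0.2, "z": -0.1333, "rx": 0, "ry": 0, "rz": 0, "hand": 1},
    {"x": -0.0533, "y": -0.2667, "z": -0.1333, "rx": 0, "ry": 0, "rz": 0, "hand": 1},
    {"x": -0.0533, "y": -0.2667, "z": -0.1333, "rx": 0, "ry": 0, "rz": 0, "hand": 1},
    {"x": -0.0533, "y": -0.2667, "z": -0.1333, "rx": 0, "ry": 0, "rz": 0, "hand": 1},
  ],
)

```text
time_s: 31.82
position: [0.4386, 0.0171, 0.1875]
orientation: [0.001, 0.707, 0.707, 0.001]
contact_force: [0.4, 0.2, 0.8]
grip_width: 1.001
finger_force: 0.0
```

Run:
```python
from h import *
im,d=snap('side','s11'); it,dt=snap('top','t11')
for c,r in(([.637,.0572],.022),([.6067,-.1628],.032)):
  for n,D in(('top',dt),('side',d)):
    q=cloud(n,D).reshape(-1,3); q=q[(np.hypot(q[:,0]-c[0],q[:,1]-c[1])<r)&(q[:,2]>.1)&(q[:,2]<.11)]
    A=np.c_[q[:,:2]-c,np.ones(len(q))]; k=np.linalg.lstsq(A,q[:,2],rcond=None)[0]; print(n,len(q),k.round(4))
cv2.imwrite('pics/c11.png',cv2.resize(im[130:330,180:430,::-1],(750,600),interpolation=cv2.INTER_CUBIC))
```

```text
top 344 [0.0012 0.0062 0.1038]
side 240 [ 0.0113 -0.0339  0.1046]
top 735 [-0.0016  0.0028  0.1039]
side 296 [ 0.0103 -0.0293  0.1052]
```

View pics/c11.png

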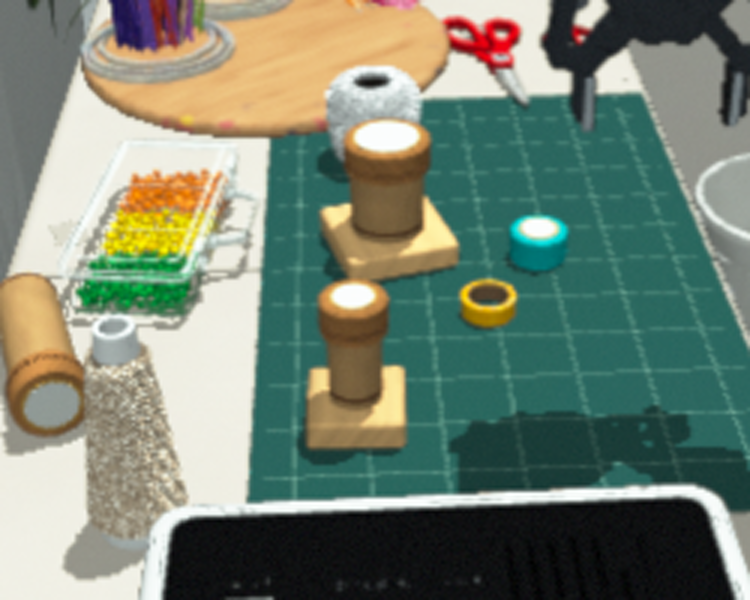

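Both caps are level at about 0.104 (crop (388,150) and (353,305)), and the bystanders have not moved. Handing in.

```bash
python3 -c "
from station import robot; print(robot.finish_job())"
```

```text
the job is handed in; nothing more can be done
None
```

Job handed in at about 32 s: both kaleidoscopes have their matching bead cell seated flat and their wooden cap sitting level on it, and the tape, ball, cone and turquoise look-alike were left where they were.

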